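Post an empty tin through the push flap of the return box

ROBOT

A 6-joint arm with a two-finger parallel gripper is mounted at the origin on the work surface. World frame = base frame: x ahead of the robot, y to its left, z up, the work surface at z = 0. Lengths are in m, angles in rad, forces in N, time in s.
With the tool pointing down it reaches from about 0.325 to 0.775 m from the base axis. Payload 5.5 kg.
Tool frame: the origin (TCP) lies at the centre of the arm's flange, where the gripper is bolted on; the fingertips stand 182 mm ahead of it and the grasp point (between the pads) lies 163 mm ahead of it; z points along the fingers, y is the direction in which the jaws open and shut (so a half turn about z gives the same grasp; the last joint's range is limited). The gripper opens to 88 mm and grips with 3 to 60 N. Pads are 20 mm wide; open, the fingers measure 115 mm over their backs; the gripper's body (75 mm by 178 mm) begins 61 mm behind the grasp point.
Start: joints at [1.175, 0.091, 1.231, -0, 1.82, -0.057], TCP at [0.199, 0.566, 0.405] pointing down, gripper open.
Joint ranges: [-2.87, 2.87], [-0.86, 2.18], [0.17, 2.46], [-1.51, 4.65], [0.06, 2.69], [-2.65, 2.65]. Speed limits (rad/s): [2.57, 2.57, 3.01, 3.14, 3.14, 3.14].

INTERFACE

Orientations are given as a unit quaternion [w, x, y, z].
In Python, from cell import env gives the robot as it stands.
- The arm moves only by the shell command python3 -m handwheel 'ROWS' [FORCE]. ROWS is JSON, a list of rows, each a list of 3 entries, a list of its own where there are three numbers: the opening, from 0 (shut) to 1 (fully open), then the shift along the tool's x, y, z in m, then the turn, a rotation vector about the tool's x, y, z in degrees. A call has 1 to 8 rows; each row shifts and turns the commanded pose from where the row before left it, along the tool's axes as they then stand; what a row does not reach is not made up. A row lasts 1/10 s, in which the tool goes at most 50 mm and 8.59 degrees, less where a joint would pass 70% of its speed; a pose out of reach is approached as far as the arm can. A call is refused whole if a number of a shift passes 0.05 or a number of a turn 8.59, either way. A call with a gripper value outside its range is refused whole. The fingers move at their own pace and stop on an object; FORCE is the grip in N (left out, the last holds). Time passes only in rows, so rows that do not move let the fingers close. It gives the time, the measured TCP pose, the force and the opening at its end, in the units of the state.
- env.get_obs(): the state, without advancing time (a new reading comes with each control period).
- env.get_image(name): name is "side" or "top" or "wrist"; returns a dict with "color" (480x640x3 uint8, blue, green, red), "fovy" (degrees; the focal length in pixels is half the picture's height over the tangent of half this angle, whatever the lens; pixels are square), "cx", "cy" (the principal point, pixels), "R" (3x3) and "t" (3): a world point X has camera coordinates R X + t. Camera axes: x right, y down, z forward; pixel columns grow to the right and rows downward; lengths in m; the calibration is good to about 2 mm. A picture is of the moment at which its call begins. There is no depth.
- env.hand_in(): hands the job in, once; it reports no verdict.
The state is a dict: "t": time; "qpos": joint angles; "qd": joint speeds; "joint_torque": joint torques, N m; "eef_pos": TCP position; "ee_rot": TCP orientation; "contact_force": force on the tool from outside, world axes, zero at the start; "ft_torque": the same for the moment, N m; "grip_width": finger opening in m.
Only numpy, scipy, OpenCV 4.12 (cv2) and the standard library are available. Lean on these libraries where they do the work, as an engineer would, in place of code of your own. Each camera call takes 0.05 s, during which the arm holds its last target.

TASK

Put the empty blue octagonal tin into the beige return box: push the box's spring flap open with one fingertip and, keeping it open, push the tin along the steel sill and through the opening with the other fingertip until it has dropped inside, then draw back and let the flap close. Slide the tin only: do not lift it, and do not use it to butt the flap open. Leave the glass cup, tea canister, red plate and clear box where they are.

Things in the scene. Friction and masses are not known exactly. Their poses are not given: they have to be found in the camera images.
- return_box: Beige steel return box, fixed, 240 mm deep (x), 260 wide (y). Origin: centre of its underside; x runs from its front (robot side) to its back, z up. Front of its top: a flat steel sill at height 130 mm, x = -120 to -25, with 8 mm high lips at y = +-128. Then the flapped opening, x = -25 to +70, y = +-126. Then a flat hood, 184 mm high. Inside hollow, floor at 8 mm.
- opening_edge (a point): Middle of the sill's rear edge, where the opening begins: x = -25, y = 0, z = 130 mm in the box's frame; axes as the box. The side cheeks of the opening rise from here to the hood along the closed flap, at most 5 mm above it.
- flap_hinge (a point): Flap: flat green panel 236 mm wide (y), 102 mm from hinge to free edge, 3 mm thick. This point: middle of its hinge axis, which runs along the box's y at x = +70, z = 178 mm in the box's frame. Closed, it slopes down to the front at 27 degrees to level, its free edge (black rubber strip) just above the sill's rear edge. It swings inward and down.
- flap (a joint): Angle of the flap in rad: 0 closed, growing as it is pushed inward and down; 1.1 is hanging straight down, 1.2 the stop. A spring closes it whenever it is let go: about 1 N at the free edge starts it, about 6 N near the hinge holds it at 0.85.
- tin_center (a point): Centre (half-way up) of the empty closed octagonal tin, blue with a brass-coloured lid: 46 mm across flats, 50 mm across corners, 32 mm high, about 45 g. z up. It stands loose on the sill, in front of the flap.
- cup: Glass cup, bystander: 68 mm across the rim, 85 mm high; origin at the centre of its underside.
- canister: Stainless steel tea canister with lid, bystander: 75 mm across, 122 mm high; origin at the centre of its underside.
- plate: Red plastic plate, bystander: 170 mm across, 18 mm high; origin at the centre of its underside.
- clip_box: Clear plastic box with clip-on lid, bystander: 156 x 124 x 72 mm high; origin at the centre of its underside.
There are look-alikes about, which are no part of the job. Of the things like the part that bears tin_center, leave any that is pink; of the rest the smaller one is meant.

How it is judged:
On the way, in this order (a step that is already met when the one before it is completed fails the run):
1. a finger has pushed the flap ajar while the tin still stands on the sill (value of joint flap above 0.06 rad and contact force between the fingers and flap above 0.2 N and x of tin_center in the frame of return_box below -0.025 m and height (world z) of tin_center above 0.14 m), for 0.1 s.
2. the tin has gone through the opening with a finger still holding the flap open (value of joint flap above 0.25 rad and contact force between the fingers and flap above 0.2 N and x of tin_center in the frame of return_box above -0.12 m and height (world z) of tin_center below 0.105 m), for 0.05 s.
At the end, for the whole second after the job is handed in: The tin lies on the floor inside the return box (its centre lower than 60 mm and within the box's walls), the flap is closed to within 0.05 rad, and the cup, canister, plate and clear box are within 15 mm of where they stood (x of tin_center in the frame of return_box between -0.12 and 0.12 m and y of tin_center in the frame of return_box between -0.13 and 0.13 m and height (world z) of tin_center below 0.06 m and value of joint flap below 0.05 rad and distance of each of cup, canister, plate, clip_box from where it was at the start of the episode below 0.015 m); the robot touches nothing.
It fails at once if the tin is lifted more than 12 mm off the sill (height (world z) of tin_center above 0.158 m).
It fails at once if the tin is used to butt the flap open (over 1.5 N against it while its centre is still over the sill) (contact force between tin and flap above 1.5 N and x of tin_center in the frame of return_box below -0.029 m).
It fails at once if a bystander is shifted by more than 15 mm (distance of any of cup, canister, plate, clip_box from where it was at the start of the episode above 0.015 m).
It also fails if it takes over 35 s, if anything falls off the work surface, if the arm or the gripper's body presses on something with over 40 N, if the wrist force passes 120 N, or if a joint passes its speed limit or range.

## Working session

There is one attempt and no reset: what is moved stays moved. The work goes in short steps, Python scripts to look and compute and a shell command to move; the robot and the scene stay as the last step left them, time stands still between calls to the robot, and variables do not carry over. Pictures are saved under pics/ and viewed, and the job is handed in when it is done.

```bash
ls; mkdir -p pics; python3 - <<'E'
from cell import env
import cv2
o=env.get_obs();print({k:o[k] for k in('t','qpos','eef_pos','ee_rot','contact_force','grip_width')})
for n in('side','top','wrist'):
    i=env.get_image(n);cv2.imwrite(f'pics/{n}0.png',i['color']);print(n,i['fovy'],i['cx'],i['cy'],i['R'],i['t'])
E
```

```text
pics
{'t': 0.0, 'qpos': array([ 1.17532758e+00,  9.18420491e-02,  1.23185545e+00,  1.16588227e-05,
        1.81977305e+00, -5.66868663e-02]), 'eef_pos': array([0.1994184 , 0.56595355, 0.40353379]), 'ee_rot': array([-2.15979685e-04,  1.68580551e-01,  9.85687433e-01, -9.13791570e-04]), 'contact_force': array([ 0.04613161,  0.06172545, -0.32106298]), 'grip_width': 0.08770345675358812}
side 55.48339469357784 319.940002871023 243.38427148510613 [[ 0.78747011 -0.61634138 -0.00375927]
 [-0.29589407 -0.37268532 -0.87951825]
 [ 0.54068246  0.69370668 -0.47585031]] [-0.39434813  0.30283719  0.7208188 ]
top 54.773633463867654 322.7101617913766 238.9721856909108 [[ 0.00247729 -0.99981448  0.01910132]
 [-0.99729065 -0.00387448 -0.07345987]
 [ 0.07352025 -0.01886758 -0.99711523]] [0.02049206 0.5609527  1.06045352]
wrist 65.18739997995607 315.3903609188348 235.9069606589773 [[ 0.33245237  0.9431183  -0.00181438]
 [ 0.91261074 -0.32121179  0.25291229]
 [ 0.23794341 -0.08573711 -0.96748751]] [-0.60114639 -0.03025738  0.38931479]
```

View pics/side0.png

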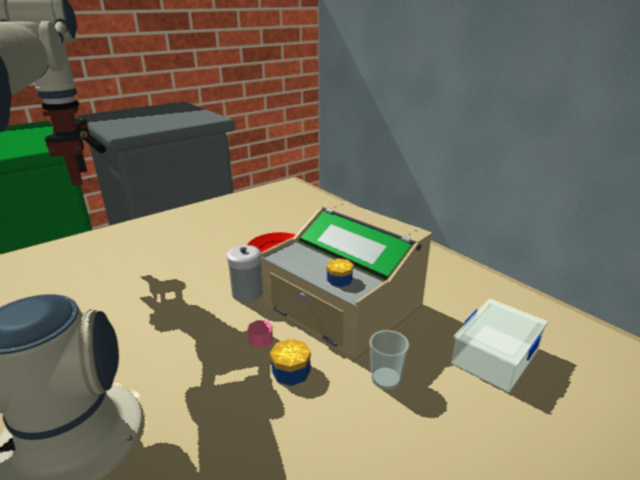

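View pics/top0.png

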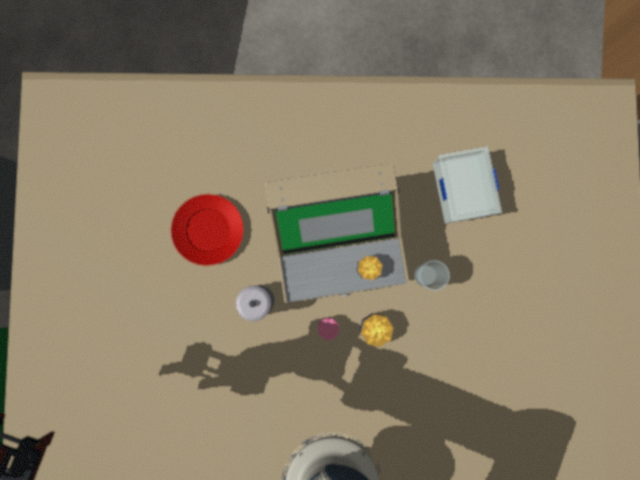

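View pics/wrist0.png

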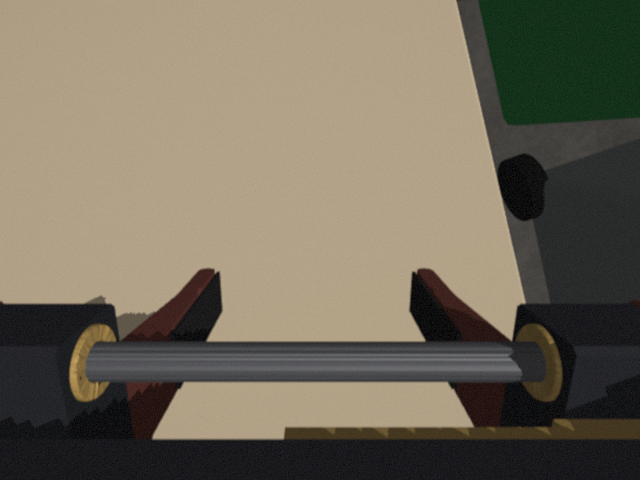

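The top view shows the sill tin at about (370,267), smaller than the table one at (377,330). The pink one is at (328,327). The sill spans (288,301)-(407,284) at its front edge, with the flap above it.

```bash
cat > h.py <<'E'
from cell import env
import cv2, numpy as np
def cam(n):
    i=env.get_image(n); i['f']=240/np.tan(np.radians(i['fovy'])/2); return i
def ray(i,u,v):
    d=i['R'].T@np.array([(u-i['cx'])/i['f'],(v-i['cy'])/i['f'],1.]); return -i['R'].T@i['t'],d
def onz(i,u,v,z):
    c,d=ray(i,u,v); return c+d*(z-c[2])/d[2]
def proj(i,X):
    p=i['R']@np.asarray(X)+i['t']; return i['f']*p[:2]/p[2]+[i['cx'],i['cy']]
def tri(i,a,j,b):
    c,d=ray(i,*a);e,g=ray(j,*b); A=np.c_[d,-g]; s=np.linalg.lstsq(A,e-c,rcond=None)[0]
    p,q=c+d*s[0],e+g*s[1]; return (p+q)/2,np.linalg.norm(p-q)
def blobs(m,amin=60):
    n,l,s,c=cv2.connectedComponentsWithStats(m.astype(np.uint8)); return [(s[k],c[k],l==k) for k in range(1,n) if s[k][4]>amin]
E
python3 - <<'E'
from h import *
np.set_printoptions(precision=4,suppress=True)
I={n:cam(n) for n in('top','side')}
for n,i in I.items():
    h=cv2.cvtColor(i['color'],cv2.COLOR_BGR2HSV).astype(int);H,S,V=h[...,0],h[...,1],h[...,2]
    print(n)
    for nm,m in dict(gold=(H>15)&(H<30)&(S>150)&(V>120),green=(H>50)&(H<75)&(S>150)&(V>50),blue=(H>105)&(H<125)&(S>150)&(V>30)).items():
        for s,c,mm in blobs(m,25): 
            r=cv2.minAreaRect(np.argwhere(mm)[:,::-1].astype(np.float32))
            print(nm,s,c,cv2.boxPoints(r).round(1).tolist() if nm=='green' else '')
            if nm=='gold' and n=='top': print('  z.162',onz(i,*c,.162))
    if n=='top':
        c=i['color'].astype(int); 
        b,g,r=c[...,0],c[...,1],c[...,2]
        m=(b>=r)&(g<b+10)&(b>80)&(V>80)
        m[:230]=0;m[310:]=0;m[:,:270]=0;m[:,:]&=True;m[:,415:]=0
        m=cv2.morphologyEx(m.astype(np.uint8),cv2.MORPH_CLOSE,np.ones((3,3)))
        for s,cc,mm in blobs(m,300):
            P=cv2.boxPoints(cv2.minAreaRect(np.argwhere(mm)[:,::-1].astype(np.float32)));print('sill',s,P.tolist())
            Q=np.array([onz(i,*p,.130) for p in P]);print(Q,[np.linalg.norm(Q[k]-Q[k-1]) for k in range(4)])
    x=cv2.resize(i['color'][150:350,230:470] if n=='top' else i['color'][190:370,230:440],None,fx=3,fy=3,interpolation=cv2.INTER_CUBIC);cv2.imwrite(f'pics/{n}1.png',x)
E
```

```text
top
gold [359 257  23  22 385] [369.6519 267.3714] 
  z.162 [ 0.4933 -0.0701  0.162 ]
gold [362 315  31  31 682] [376.8226 329.8798] 
  z.162 [ 0.3684 -0.0839  0.162 ]
green [ 276  195  118   55 2638] [335.149  218.8578] [[275.6000061035156, 210.39999389648438], [390.1000061035156, 192.39999389648438], [396.3999938964844, 232.5], [281.8999938964844, 250.5]]
blue [441 180   5  19  41] [442.8049 189.0244] 
sill [301 230  72  12 445] [[301.0, 230.0], [372.0, 230.0], [372.0, 241.0], [301.0, 241.0]]
[[ 0.5715  0.0699  0.13  ]
 [ 0.5721 -0.0793  0.13  ]
 [ 0.5489 -0.0792  0.13  ]
 [ 0.5484  0.0698  0.13  ]] [np.float64(0.023123352209325616), np.float64(0.14922712066043672), np.float64(0.0231923970454928), np.float64(0.14896575685623833)]
sill [ 282  240  123   61 4540] [[280.5341491699219, 256.6656799316406], [397.4701843261719, 237.4433135986328], [404.8131408691406, 282.1129455566406], [287.8771057128906, 301.3353271484375]]
[[ 0.5154  0.1123  0.13  ]
 [ 0.5566 -0.1329  0.13  ]
 [ 0.4631 -0.1474  0.13  ]
 [ 0.4229  0.0962  0.13  ]] [np.float64(0.09389710528754511), np.float64(0.24860186820219893), np.float64(0.09464178625902465), np.float64(0.24692215837043233)]
side
gold [327 258  26  16 305] [339.4885 265.6164] 
gold [270 339  40  28 852] [289.4178 352.7312] 
green [   0  122   91  131 8362] [ 35.4073 190.104 ] [[-30.600000381469727, 136.1999969482422], [60.29999923706055, 112.19999694824219], [91.0999984741211, 228.6999969482422], [0.20000000298023224, 252.6999969482422]]
green [ 302  212  110   64 2020] [360.6866 241.7079] [[301.1000061035156, 239.10000610351562], [316.6000061035156, 203.0], [411.20001220703125, 243.5], [395.70001220703125, 279.6000061035156]]
blue [328 274  24  12 193] [339.2487 280.0415] 
blue [528 336  12  23  78] [533.5641 346.641 ] 
blue [273 364  37  21 400] [291.2475 375.4675]
```

View pics/top1.png

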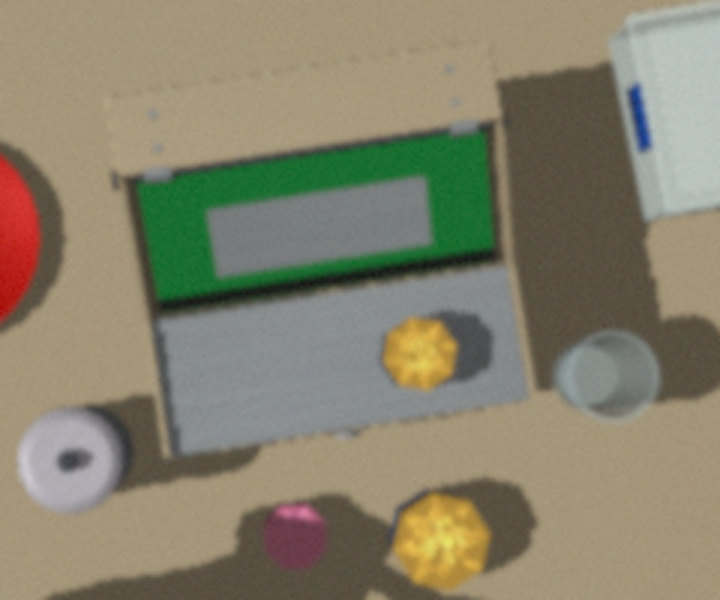

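View pics/side1.png

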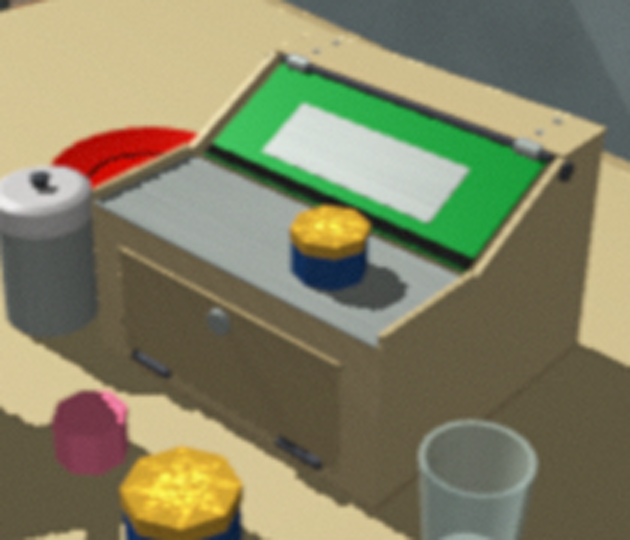

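```bash
python3 - <<'E'
from h import *
from scipy.optimize import least_squares
np.set_printoptions(precision=4,suppress=True)
T,S=cam('top'),cam('side')
t=lambda u,v:(230+u/3,150+v/3); s=lambda u,v:(230+u/3,190+v/3)
C=[(T,t(172,456),(-.12,.13,.13)),(T,t(530,400),(-.12,-.13,.13)),(T,t(106,98),(.12,.13,.184)),(T,t(490,43),(.12,-.13,.184)),
(S,s(93,195),(-.12,.13,.13)),(S,s(380,345),(-.12,-.13,.13)),(S,s(606,130),(.12,-.13,.184))]
def W(p,b): c,q=np.cos(p[2]),np.sin(p[2]); return np.array([p[0]+c*b[0]-q*b[1],p[1]+q*b[0]+c*b[1],b[2]])
f=lambda p:np.concatenate([proj(i,W(p,b))-uv for i,uv,b in C])
r=least_squares(f,[.55,0,.16]);p=r.x;print('box',p,np.degrees(p[2]));print(r.fun.reshape(-1,2))
P,e=tri(T,(369.65,267.37),S,(339.49,265.6));print('tin lid tri',P,e)
for z in(.162,.158):print(onz(T,369.65,267.37,z), onz(S,339.49,265.6,z))
c,q=np.cos(p[2]),np.sin(p[2]);R=np.array([[c,q],[-q,c]])
print('tin in box',R@(P[:2]-p[:2]),R@(onz(T,369.65,267.37,.16)[:2]-p[:2]),R@(onz(S,339.49,265.6,.16)[:2]-p[:2]))
o=env.get_obs()['eef_pos'];print('tcp in box',R@(o[:2]-p[:2]),o[2])
np.save('box.npy',p)
E
```

```text
box [ 0.5611 -0.0076  0.1548] 8.870116069293216
[[-2.4151 -0.4391]
 [ 1.5556 -0.9398]
 [ 0.3041  0.6315]
 [ 0.6862  0.0238]
 [-0.6955  0.4556]
 [ 0.0686  0.5458]
 [-0.0059 -0.8525]]
tin lid tri [ 0.4933 -0.0703  0.1604] 0.00014126435112798394
[ 0.4933 -0.0701  0.162 ] [ 0.4917 -0.0724  0.162 ]
[ 0.4933 -0.0706  0.158 ] [ 0.496  -0.0674  0.158 ]
tin in box [-0.0766 -0.0515] [-0.0767 -0.0515] [-0.076  -0.0512]
tcp in box [-0.2689  0.6224] 0.4043579265611924
```

```bash
python3 -m handwheel '[[1,[0,0,0],[0,0,7.7]],[1,[0,0,0],[0,0,7.7]],[1,[0,0,0],[0,0,7.7]],[1,[0,0,0],[0,0,7.7]],[1,[0,0,0],[0,0,7.7]],[1,[0,0,0],[0,0,7.7]],[1,[0,0,0],[0,0,7.7]],[1,[0,0,0],[0,0,7.7]]]'; cat >> h.py <<'E'
def st():
    o=env.get_obs();p=np.load('box.npy');c,q=np.cos(p[2]),np.sin(p[2]);R=np.array([[c,q],[-q,c]])
    from scipy.spatial.transform import Rotation as Ro
    M=Ro.from_quat(np.roll(o['ee_rot'],-1)).as_matrix()
    b=R@(o['eef_pos'][:2]-p[:2]); tip=o['eef_pos']+.182*M[:,2]; tb=R@(tip[:2]-p[:2])
    print('t',o['t'],'tcp box',b.round(4),'tip box',tb.round(4),'tipz',tip[2].round(4),'yaw-y',np.degrees(np.arctan2(M[1,1],M[0,1])).round(2),'M zrow',M[2].round(3),'F',(o['contact_force']).round(2),'w',o['grip_width'])
E
python3 -c "from h import *;st()"
```

```text
t: 1.15
eef_pos: [0.1994, 0.5659, 0.4046]
ee_rot: [0.0, 0.652, 0.759, -0.0]
contact_force: [-0.2, -0.0, 0.8]
grip_width: 0.0881
t 1.15 tcp box [-0.2689  0.6224] tip box [-0.2689  0.6224] tipz 0.2226 yaw-y 8.67 M zrow [-0. -0. -1.] F [-0.21 -0.01  0.79] w 0.08805279986649732
```

```bash
python3 -m handwheel '[[1,[-0.046,0.0146,0],[0,0,0]],[1,[-0.046,0.0146,0],[0,0,0]],[1,[-0.046,0.0146,0],[0,0,0]],[1,[-0.046,0.0146,0],[0,0,0]],[1,[-0.046,0.0146,0],[0,0,0]],[1,[-0.046,0.0146,0],[0,0,0]],[1,[-0.046,0.0146,0],[0,0,0]],[1,[-0.046,0.0146,0],[0,0,0]]]' >/dev/null;  python3 -m handwheel '[[1,[-0.046,0.0146,0],[0,0,0]],[1,[-0.046,0.0146,0],[0,0,0]],[1,[-0.046,0.0146,0],[0,0,0]],[1,[-0.046,0.0146,0],[0,0,0]],[1,[-0.046,0.0146,0],[0,0,0]],[1,[-0.04,0.0146,0],[0,0,0]],[1,[0,0,0],[0,0,0]],[1,[0,0,0],[0,0,0]]]'
python3 - <<'E'
from h import *
st()
for n in('top','wrist'): cv2.imwrite(f'pics/{n}2.png',cam(n)['color'])
E
```

```text
t: 2.75
eef_pos: [0.5011, -0.0329, 0.4043]
ee_rot: [-0.001, 0.65, 0.76, -0.0]
contact_force: [0.1, -0.1, -0.9]
grip_width: 0.0878
t 2.75 tcp box [-0.0631 -0.0158] tip box [-0.0633 -0.0157] tipz 0.2223 yaw-y 8.87 M zrow [ 0.001 -0.001 -1.   ] F [ 0.09 -0.12 -0.87] w 0.08783786835017508
```

```bash
python3 -m handwheel '[[1,[-0.0357,0,0],[0,0,0]],[1,[0,0,0.03],[0,0,0]],[1,[0,0,0],[0,0,0]]]'
python3 - <<'E'
from h import *
st()
for n in('side','wrist'): cv2.imwrite(f'pics/{n}3.png',cam(n)['color'])
E
```

```text
t: 3.15
eef_pos: [0.5059, -0.0666, 0.3712]
ee_rot: [-0.003, 0.649, 0.761, -0.001]
contact_force: [-0.4, 0.5, 0.1]
grip_width: 0.0876
t 3.15 tcp box [-0.0636 -0.0498] tip box [-0.0645 -0.0494] tipz 0.1892 yaw-y 9.05 M zrow [ 0.002 -0.005 -1.   ] F [-0.36  0.51  0.06] w 0.08764649083810189
```

View pics/wrist3.png

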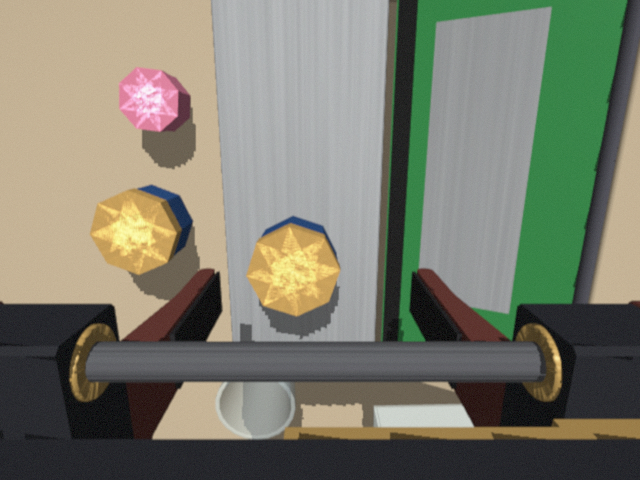

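View pics/side3.png

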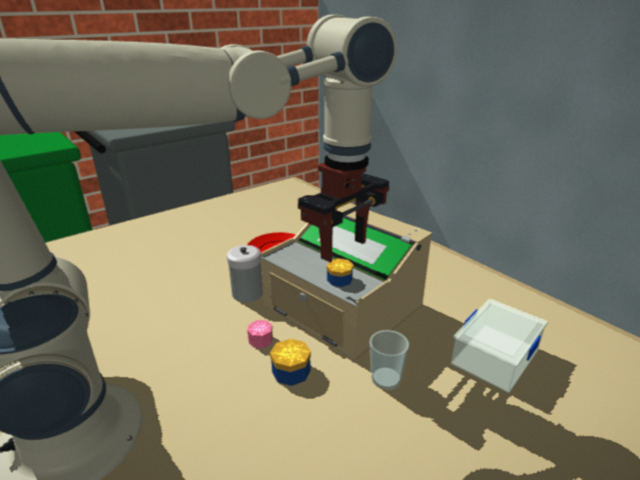

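The wrist view shows the tin lid at (293,270) between the jaws, with the flap under the right finger. I'll check the tin's lateral offset using this view.

```bash
python3 - <<'E'
from h import *
p=np.load('box.npy');c,q=np.cos(p[2]),np.sin(p[2]);R=np.array([[c,q],[-q,c]])
i=cam('wrist');st()
w=onz(i,293,270,.162);print('tin wrist',w,R@(w[:2]-p[:2]))
for u,v in((215,40),(228,300),(390,100),(380,300)):
    w=onz(i,u,v,.13);print('sill edge',R@(w[:2]-p[:2]))
E
```

```text
t 3.3 tcp box [-0.0631 -0.0496] tip box [-0.063  -0.0496] tipz 0.1937 yaw-y 9.1 M zrow [-0.     0.001 -1.   ] F [ 0.19  1.09 -0.23] w 0.08796507650767411
tin wrist [ 0.49437426 -0.06687457  0.162     ] [-0.07503789 -0.04829078]
sill edge [-0.11796083  0.07241427]
sill edge [-0.11929093 -0.08051645]
sill edge [-0.02113906  0.04196336]
sill edge [-0.02102173 -0.08012148]
```

```bash
python3 -m handwheel '[[1,[0,0,0.02],[0,0,0]],[1,[0,0,0.015],[0,0,0]],[1,[0,0,0.010],[0,0,0]],[1,[0,0,0.007],[0,0,0]],[1,[0,0,0],[0,0,0]],[1,[0,0,0],[0,0,0]]]'
python3 - <<'E'
from h import *
st()
for n in('side','wrist'): cv2.imwrite(f'pics/{n}4.png',cam(n)['color'])
st()
E
```

```text
t: 3.9
eef_pos: [0.5066, -0.0676, 0.323]
ee_rot: [0.0, 0.65, 0.76, 0.0]
contact_force: [-0.3, 0.9, 0.4]
grip_width: 0.088
t 3.9 tcp box [-0.063  -0.0509] tip box [-0.063  -0.0509] tipz 0.141 yaw-y 8.99 M zrow [-0.  0. -1.] F [-0.25  0.88  0.42] w 0.0879703484318885
t 4.0 tcp box [-0.063 -0.051] tip box [-0.0628 -0.051 ] tipz 0.1415 yaw-y 8.98 M zrow [-0.     0.001 -1.   ] F [-1.34 -0.78  0.66] w 0.08756968772297274
```

View pics/wrist4.png

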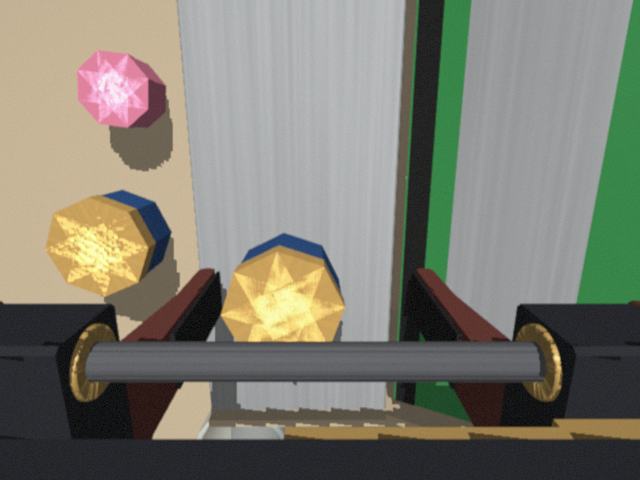

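View pics/side4.png

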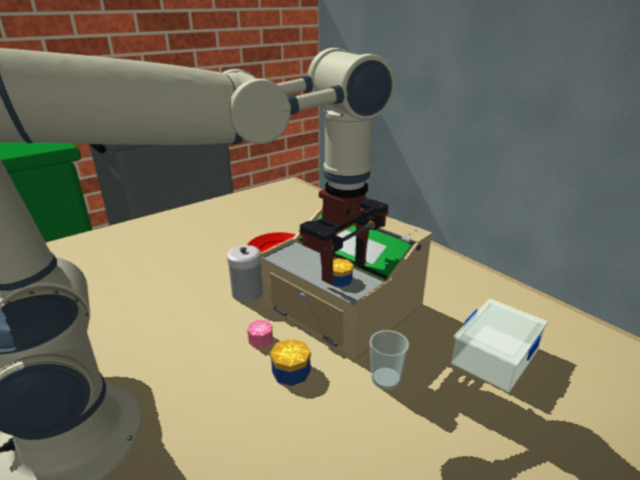

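The tin sits between the fingers, and the front finger is just at the flap's free edge. Next I go down 6 mm and move forward slowly.

```bash
python3 -m handwheel '[[1,[0,0,0.003],[0,0,0]],[1,[0,0,0.003],[0,0,0]],[1,[0,0.008,0],[0,0,0]],[1,[0,0.008,0],[0,0,0]],[1,[0,0.008,0],[0,0,0]],[1,[0,0.008,0],[0,0,0]],[1,[0,0,0],[0,0,0]],[1,[0,0,0],[0,0,0]]]'
python3 - <<'E'
from h import *
st()
for n in('side','wrist'): cv2.imwrite(f'pics/{n}5.png',cam(n)['color'])
x=cv2.imread('pics/side5.png')[170:350,230:450];cv2.imwrite('pics/side5c.png',cv2.resize(x,None,fx=3,fy=3))
E
```

```text
t: 4.8
eef_pos: [0.5387, -0.0625, 0.317]
ee_rot: [0.0, 0.649, 0.76, 0.0]
contact_force: [-0.9, -0.2, 3.1]
grip_width: 0.0881
t 4.8 tcp box [-0.0306 -0.0508] tip box [-0.0304 -0.0508] tipz 0.135 yaw-y 9.01 M zrow [-0.     0.001 -1.   ] F [-0.93 -0.24  3.12] w 0.08812262745508617
```

View pics/wrist5.png

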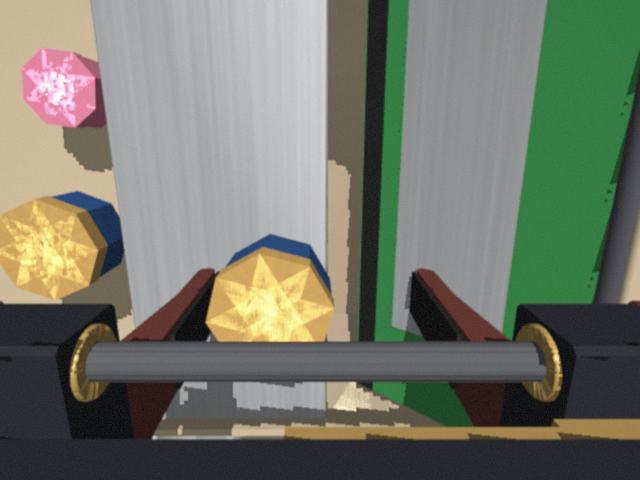

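View pics/side5c.png

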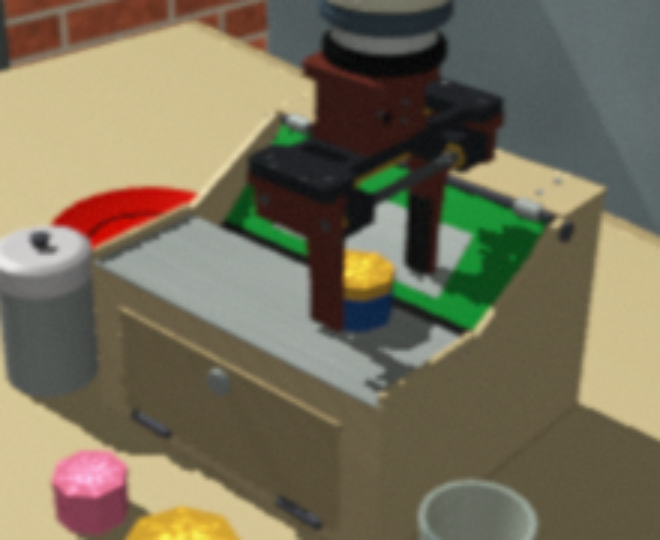

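The flap is ajar under the front finger, and the tin is in contact with the rear finger with its leading face near the sill edge. I continue forward.

```bash
python3 -m handwheel '[[1,[0,0.006,0],[0,0,0]],[1,[0,0.006,0],[0,0,0]],[1,[0,0.006,0],[0,0,0]],[1,[0,0.006,0],[0,0,0]],[1,[0,0.004,0],[0,0,0]],[1,[0,0,0],[0,0,0]]]'
python3 - <<'E'
from h import *
st()
for n in('side','wrist'): cv2.imwrite(f'pics/{n}6.png',cam(n)['color'])
x=cv2.imread('pics/side6.png')[170:350,230:450];cv2.imwrite('pics/side6c.png',cv2.resize(x,None,fx=3,fy=3))
E
```

```text
t: 5.5
eef_pos: [0.5662, -0.0582, 0.3157]
ee_rot: [-0.001, 0.65, 0.76, -0.001]
contact_force: [-3.9, -0.5, 0.7]
grip_width: 0.0877
t 5.5 tcp box [-0.0027 -0.0508] tip box [-0.0031 -0.0507] tipz 0.1337 yaw-y 8.99 M zrow [ 0.    -0.002 -1.   ] F [-3.92 -0.54  0.66] w 0.08771967166001839
```

View pics/wrist6.png

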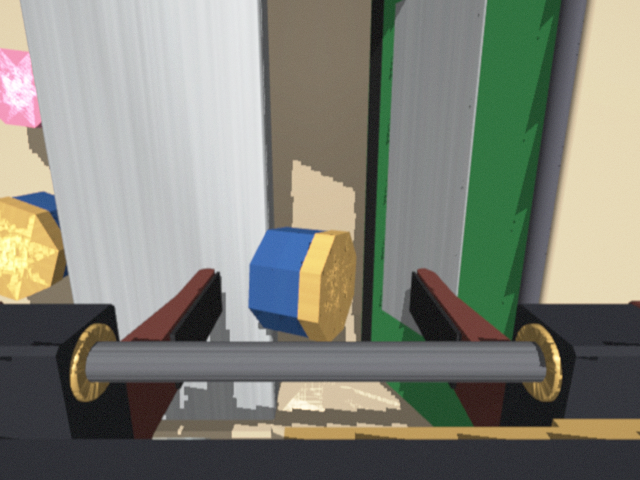

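View pics/side6c.png

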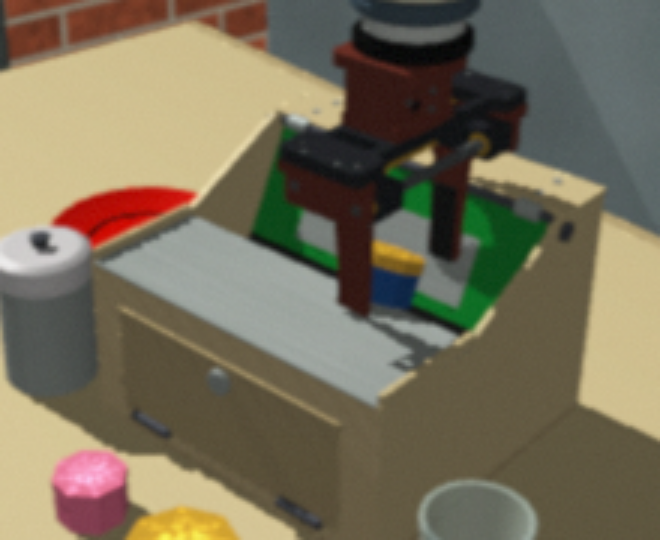

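The tin is tipping and dropping: in the wrist view it lies on its side in the opening. I hold the flap open and look again.

```bash
python3 -m handwheel '[[1,[0,0.003,0],[0,0,0]],[1,[0,0,0],[0,0,0]],[1,[0,0,0],[0,0,0]]]'
python3 - <<'E'
from h import *
st()
for n in('top','wrist'): cv2.imwrite(f'pics/{n}7.png',cam(n)['color'])
E
```

```text
t: 5.9
eef_pos: [0.5686, -0.0578, 0.3161]
ee_rot: [-0.001, 0.65, 0.76, -0.0]
contact_force: [-5.2, -1.0, -1.3]
grip_width: 0.0879
t 5.9 tcp box [-0.0003 -0.0507] tip box [-0.0006 -0.0507] tipz 0.1341 yaw-y 8.99 M zrow [ 0.    -0.001 -1.   ] F [-5.15 -1.02 -1.31] w 0.08792323247358759
```

View pics/wrist7.png

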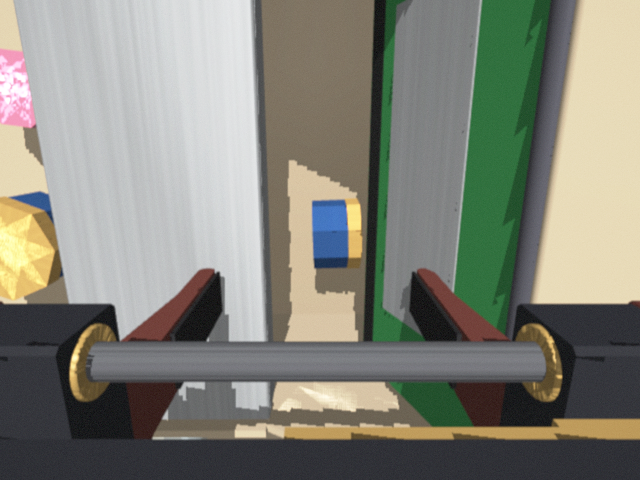

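The tin is on the floor inside, lying on its side at (335,233). Now I draw back, then lift.

```bash
python3 -m handwheel '[[1,[0,-0.012,0],[0,0,0]],[1,[0,-0.015,0],[0,0,0]],[1,[0,-0.015,0],[0,0,0]],[1,[0,-0.015,0],[0,0,0]],[1,[0,-0.015,0],[0,0,0]],[1,[0,-0.013,0],[0,0,0]],[1,[0,0,0],[0,0,0]],[1,[0,0,-0.03],[0,0,0]]]'
python3 -m handwheel '[[1,[0,0,-0.04],[0,0,0]],[1,[0,-0.03,-0.03],[0,0,0]],[1,[0,-0.04,0],[0,0,0]],[1,[0,-0.04,0],[0,0,0]],[1,[0,0,0],[0,0,0]],[1,[0,0,0],[0,0,0]],[1,[0,0,0],[0,0,0]]]'
python3 - <<'E'
from h import *
st()
for n in('side','top'): cv2.imwrite(f'pics/{n}8.png',cam(n)['color'])
E
```

```text
t: 6.8
eef_pos: [0.4847, -0.0708, 0.3432]
ee_rot: [-0.002, 0.65, 0.76, -0.001]
contact_force: [-0.3, 0.2, 0.1]
grip_width: 0.088
t: 7.5
eef_pos: [0.3771, -0.0882, 0.4166]
ee_rot: [0.0, 0.649, 0.76, 0.0]
contact_force: [-0.2, -1.1, -1.3]
grip_width: 0.088
t 7.5 tcp box [-0.1942 -0.0513] tip box [-0.194  -0.0513] tipz 0.2346 yaw-y 9.01 M zrow [-0.     0.001 -1.   ] F [-0.15 -1.07 -1.31] w 0.08799450334399388
```

View pics/side8.png

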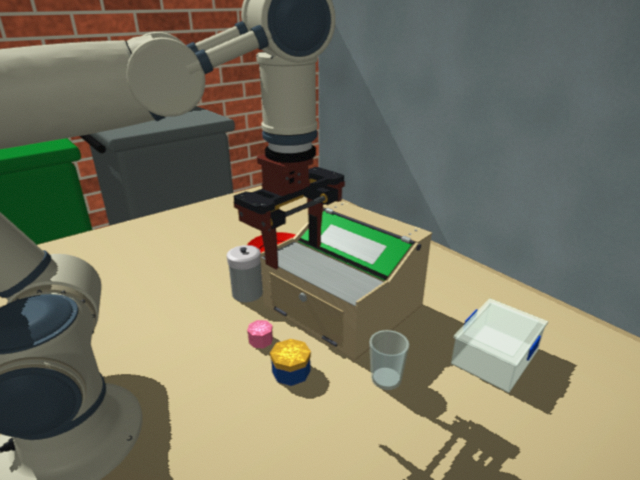

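View pics/top8.png

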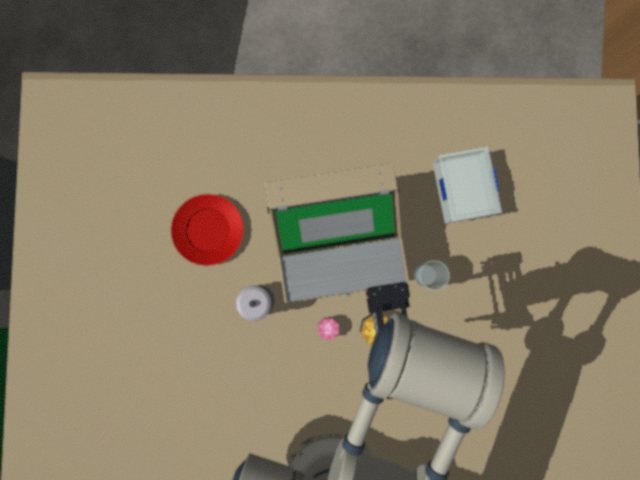

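The flap looks closed, with its green edges and label where they were in the first pictures. The sill is empty, and the cup, canister, plate and clear box are unmoved. The gripper is clear of everything.

```bash
python3 - <<'E'
from h import *
a,b=cv2.imread('pics/top0.png'),cv2.imread('pics/top8.png')
g=lambda c:(lambda h:blobs((h[...,0]>50)&(h[...,0]<75)&(h[...,1]>150)&(h[...,2]>50),300))(cv2.cvtColor(c,cv2.COLOR_BGR2HSV))
for c in(a,b): print([ (x[0].tolist(),x[1].round(1).tolist()) for x in g(c)])
print(env.hand_in())
E
```

```text
[([276, 194, 118, 56, 2636], [335.0, 218.9])]
[([276, 195, 118, 55, 2641], [335.1, 218.9])]
the job is handed in; nothing more can be done
None
```

The blue tin is inside the return box and the flap has closed. I handed the job in at about 7.6 s of the 35 s allowed; the hand-in gives no verdict.

I lowered the open gripper over the tin with the jaws along the box's depth. The front fingertip pushed the flap open and held it. The rear fingertip slid the tin along the sill until it tipped over the edge and dropped. I then drew back and lifted clear.

**Last checks:**
- **Tin:** the wrist picture showed it lying on its side inside, well below the sill, while the finger still held the flap open. The final pictures show the sill empty. I judged its height from its size in the picture, not by a direct measurement.
- **Flap:** in the top view its green area matches the first picture to within about a pixel (2641 px now, 2636 px before, same centre), so it is closed.
- **Bystanders:** the cup, canister, plate and clear box look unmoved in the side and top views. I compared these by eye only.
- **Gripper:** it ended well clear of the box, and the force reading was only the usual 1–2 N of noise.

**Disagreements:** the fitted box position differed by up to 3–4 mm from what the wrist view gave for the sill's rear edge, and two of the box corners I picked were off by 2–2.5 pixels. Neither affected the job.

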